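Close the two-post glue press on a fresh glue-up

ROBOT

A 6-joint arm with a two-finger parallel gripper is mounted at the origin on a cart in front of the work surface, level with it; the furniture and walls round the work are solid. World frame = base frame: x ahead of the robot, y to its left, z up, the work surface at z = 0. Lengths are in m, angles in degrees, forces in N, time in s.
With the tool pointing down it reaches from about 0.325 to 0.85 m from the base axis. Payload 15.5 kg.
Tool frame: the origin (TCP) lies at the very end of the fingers, on their centre line; the grasp point (between the pads) lies arm.grip_depth behind it (arm.grip_depth is the distance from the TCP to the grasp point, in m); z points along the fingers, y is the line along which they close (so a half turn about z gives the same grasp; the last joint's range is limited). The gripper opens to 91 mm and grips with 3 to 60 N. Pads are 32 mm wide; open, the fingers measure 118 mm over their backs; the gripper's body (76 mm by 178 mm) begins 60 mm behind the grasp point.
Start: joints at [-81.79, 28.281, 77.091, -0, 74.628, -5.472], TCP at [0.148, -0.607, 0.214] pointing down, gripper open.
Joint ranges: [-166.48, 166.48], [-47.26, 123.95], [12.59, 153.08], [-70.14, 250.14], [6.76, 159.57], [-176.63, 176.63]. Speed limits (degrees/s): [108.29, 108.29, 147.25, 172.46, 172.46, 172.46].

INTERFACE

Orientations are given as a 3x3 rotation matrix whose columns are the frame's x, y, z axes.
In Python, from rig import arm gives the robot as it stands. Calls block until the motion is done:
- arm.move_to(position, orientation): joint-space move of the TCP to a pose.
- arm.move_l(position, orientation=None, feed=0.15): straight line of the TCP; orientation=None keeps the orientation; feed is the mean speed in m/s.
- arm.move_joints(angles): joint-space move.
- arm.grip(opening): finger opening in m; the grip force is fixed at half the most; returns when the fingers have stopped.
- arm.sleep(seconds).
- arm.solve_ik(position, orientation): joint angles nearest the present ones, or None.
- arm.snapshot(name): name is "side" or "top"; returns the picture (420x560x3 uint8, red, green, blue); there is no depth.
- arm.get_calibration(name): a dict with "intrinsics" (3x3 intrinsics, pixels), "cam_to_world" (4x4, takes a point from camera to world coordinates). Camera axes: x right, y down, z forward; pixel columns grow to the right and rows downward; lengths in m; the calibration is good to about 2 mm. A picture is of the moment at which its call begins. get_calibration takes no time and is no camera call.
A pose or a line that the arm cannot do raises arm.Unreachable and nothing moves.
- arm.sign_off(): hands the job in; it is judged then, once.
Readings, each from a call of its own:
- arm.current_t(): time.
- arm.current_joint_positions(): joint angles.
- arm.current_dq(): joint speeds.
- arm.current_tau(): joint torques, N m.
- arm.current_ee_pos(): TCP position.
- arm.current_tool_rot(): TCP orientation.
- arm.current_force(): force on the tool from outside, world axes, zero at the start.
- arm.current_torque(): the same for the moment, N m.
- arm.current_width(): finger opening in m.
- arm.current_grasp_force(): force on a finger pad.
Only numpy, scipy, OpenCV 4.12 (cv2) and the standard library are available. Lean on these libraries where they do the work, as an engineer would, in place of code of your own. Each camera call takes 0.05 s, during which the arm holds its last target. There are 200 camera calls.

TASK

Close the glue press on the two freshly glued blocks: push their tray fully home against the back stop of the press, with the blocks still squarely stacked on it. The drilled platen is kept under the plywood shelf; draw it out, let it lie on the open bench, then take it up by its centre grip and lower it level over both guide posts, never forcing it or letting it drop, until it rests on the blocks and you can let go. Leave the other things on the bench where they are.

Things in the scene. Friction and masses are not known exactly. Their poses are not given: they have to be found in the camera images.
- press: Fixed two-post glue press, plywood base 18 mm thick (x -165 to 85, y -125 to 125 mm). Frame on the bench midway between the posts: +z up, +y along the line of posts to the taller one, -x to the open front, roughly towards the robot. Vertical steel posts, 16 mm diameter, at x = 0, y = +90 mm (taller) and -90 mm; their top edges are barely rounded (0.6 mm).
- tall_post (a point): Centre of the top of the taller post (press +y side), 195 mm above the bench.
- short_post (a point): Centre of the top of the shorter post (press -y side), 165 mm above the bench: 30 mm lower, so that the platen is started on the taller post alone and then swung to the shorter.
- tray_home (a point): Point of the press where the tray's frame lies when home: on the base, x = y = 0, 18 mm above the bench. The tray's channel runs along the press's x between two aluminium rails (inner faces y = +-52, tops 26 mm above the bench) to a stop bar (front face at x = +70 mm). With the tray home the top of the stacked blocks is 70 mm above the bench.
- tray: Loose aluminium tray, 140 mm along x, 100 along y, floor 3 mm, rim 11 mm high, 0.25 kg, in the press's channel (2 mm play each side), standing 50 to 85 mm short of home (towards the front) at the start; frame at the centre of its underside, axes as the press's. It carries the two blocks.
- tray_pull (a point): Centre of the tray's black round pull: 26 mm diameter, 30 mm long, axis along the tray's x, 115 mm in front (-x) of the tray's centre, 24 mm above its underside, 42 mm above the bench. Take it across its diameter (fingers closing along the tray's y). A 36 mm high upstand, 50 mm wide, carries it.
- lower_block: Pine block 45 (x) x 90 (y) x 30 mm, 0.12 kg, lying loose on the tray's floor near its centre; frame at the centre of its underside.
- upper_block: Pine block 55 (x) x 75 (y) x 19 mm, 0.08 kg, lying loose on the lower block, near its centre; frame at the centre of its underside.
- bench_shelf: Fixed plywood shelf standing on the bench like a bridge: 130 mm along x, 290 along y, board from 92 to 104 mm above the bench, side walls 12 mm thick (inner faces y = +-131 mm), a back strip at x = +57 mm, open at the front (-x). A roll of tape and a tape measure stand on it, up to 170 mm above the bench. Frame on the bench under its centre.
- platen: Loose drilled wooden platen, 140 mm along x, 230 along y, 30 mm thick, about 0.8 kg; two through bores, 18 mm diameter, at x = 0, y = +-90 mm (1 mm play round a post: it binds when tilted); two battens 8 mm high on top at y = +-56. Frame at the centre of its underside, +z up, -x to the edge with the pull, which sticks out of the shelf's front at the start. Fits the posts either way round.
- platen_pull (a point): Centre of the black round pull on the platen's -x edge: 26 mm diameter, 30 mm long, axis along the platen's x, 115 mm from the platen's centre, 15 mm above its underside. For drawing the platen along the bench; the platen is too heavy to be held level by it. Take it across its diameter (fingers closing along the platen's y).
- platen_handle (a point): Middle of the platen's centre grip, 56 mm above its underside: an upright dark wooden block, 50 mm along the platen's x, 28 along y, top 75 mm above the underside, under the shelf's board at the start. Take it from above across the 28 mm. It floats on its bolt: the hanging platen turns by up to 0.09 rad either way about it, hardly braked, so in the hand a bore may be 8 mm off sideways.
- glue_bottle: Yellow glue bottle with an orange tip, 63 mm diameter, 201 mm tall, standing loose to the right of the press; frame at the centre of its underside. Bystander.
- sanding_block: Cork sanding block, 63 x 101 x 30 mm, loose at the left; frame at the centre of its underside. Bystander.
- marker: Black and red marker, 132 mm long, 18 mm thick, lying loose at the left; frame under its middle. Bystander.
Not all that is in view belongs to the job. There is more than one size of the upper_block; the job needs the larger.

How it is judged (in metres and radians):
On the way, in this order (a step that is already met when the one before it is completed fails the run):
1. the platen lies on the open bench, wholly clear of the shelf, and the fingers have let it go (x of platen in the frame of bench_shelf below -0.133 m and height (world z) of platen below 0.004 m and angle between platen's own z axis and vertical below 0.03 rad and contact force between the fingers and platen below 0.1 N and linear speed of platen below 0.02 m/s), for 0.2 s.
2. the platen is held up by its centre grip, higher than the shorter post (height (world z) of platen above 0.165 m and distance between the grasp point and platen_handle below 0.045 m and contact force between the fingers and platen above 1 N), for 0.2 s.
At the end, for the whole second after the job is handed in: Tray within 4 mm of its stop; lower block flat, within 18 mm of the tray's centre, upper block on it within 12 mm of its centre; platen on both posts (within 4 mm, 0.03 rad in yaw and tilt), still, its weight on the upper block, its underside 66 to 75 mm above the bench (x of tray in the frame of press above -0.004 m and x of lower_block in the frame of tray between -0.018 and 0.018 m and horizontal distance between upper_block and lower_block below 0.012 m and z of upper_block in the frame of lower_block between 0.026 and 0.034 m and angle between lower_block's own z axis and vertical below 0.05 rad and horizontal distance between platen and press below 0.004 m and angle between the y axis of platen and the y axis of press, either way round below 0.03 rad and angle between platen's own z axis and vertical below 0.03 rad and z of platen in the frame of press between 0.066 and 0.075 m and linear speed of platen below 0.01 m/s and contact force between platen and upper_block above 2 N); the robot touches nothing.
It fails at once if the platen is forced: more than 60 N between platen and press (contact force between platen and press above 60 N).
It fails at once if the platen drops: faster than 0.4 m/s over the press below the top of the taller post (horizontal distance between platen and press below 0.02 m and height (world z) of platen below 0.19 m and linear speed of platen above 0.4 m/s).
It fails at once if the glue bottle, sanding block or marker is pushed more than 30 mm from its place (distance of any of glue_bottle, sanding_block, marker from where it was at the start of the episode above 0.03 m).
It also fails if it takes over 72 s, if anything falls off the work surface, if the arm or the gripper's body presses on something with over 40 N, if the wrist force passes 120 N, or if a joint passes its speed limit or range.

## Working session

There is one attempt and no reset: what is moved stays moved. The work goes in short steps, each a Python script; the robot and the scene stay as the last script left them, time stands still between calls to the robot, and variables do not carry over. Pictures are saved under pics/ and viewed, at most 10 in all, crops included, and the job is handed in when it is done.

```bash
mkdir -p pics; ls; python3 - <<'E'
from rig import arm
import cv2,numpy as np
for n in("top","side"):
    im=arm.snapshot(n);np.save(f"pics/{n}0.npy",im)
    cv2.imwrite(f"pics/{n}0.png",im[:,:,::-1])
    c=arm.get_calibration(n);print(n,np.round(c["intrinsics"],2).tolist(),np.round(c["cam_to_world"],4).tolist())
print(arm.grip_depth,arm.current_t(),arm.current_tool_rot(),arm.current_width())
E
```

```text
pics
top [[387.3, 0.0, 280.79], [0.0, 387.3, 217.17], [0.0, 0.0, 1.0]] [[-0.018, -0.9931, 0.1162, 0.3636], [-0.9997, 0.0198, 0.0138, -0.082], [-0.016, -0.1159, -0.9931, 1.4323], [0.0, 0.0, 0.0, 1.0]]
side [[437.15, 0.0, 280.06], [0.0, 437.15, 209.3], [0.0, 0.0, 1.0]] [[-0.9825, -0.1286, 0.1348, 0.3335], [-0.1862, 0.6534, -0.7337, 0.8413], [0.0063, -0.746, -0.6659, 0.9574], [0.0, 0.0, 0.0, 1.0]]
0.0188 0.1 [[ 9.71615047e-01  2.36567487e-01 -1.58462209e-04]
 [ 2.36567523e-01 -9.71614500e-01  1.03507214e-03]
 [ 9.09002348e-05 -1.04317867e-03 -9.99999452e-01]] 0.0917460339156168
```

View pics/top0.png

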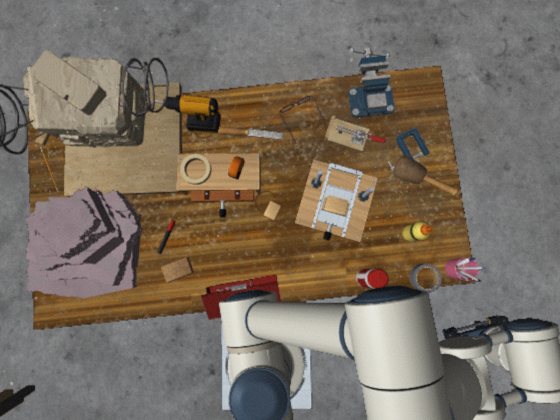

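View pics/side0.png

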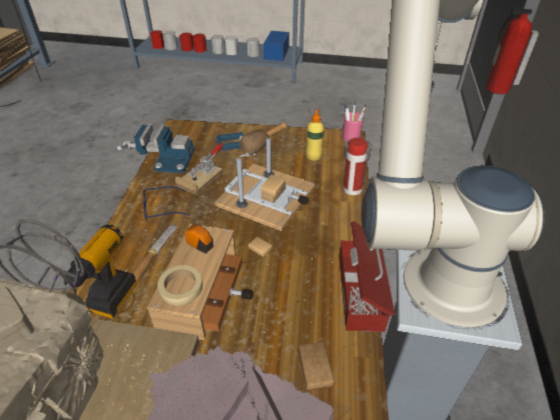

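Top view: the press is at about (337,200), with posts at (317,181) and (365,195) and the tray pull at (327,235). The shelf is at (218,171) with the platen pull at (222,212). The bottle is at (417,232), the marker at (166,236) and the sanding block at (177,269).

There are two candidates for upper_block: the block on the tray at (335,205) and the small loose one at (272,211). I'll confirm which it is in an enlarged crop.

```bash
python3 - <<'E'
import cv2,numpy as np
t=np.load("pics/top0.npy")[:,:,::-1];s=np.load("pics/side0.npy")[:,:,::-1]
cv2.imwrite("pics/c1.png",cv2.resize(t[140:255,170:385],None,fx=3.7,fy=3.7,interpolation=cv2.INTER_CUBIC))
cv2.imwrite("pics/c2.png",cv2.resize(s[130:335,140:330],None,fx=2.9,fy=2.9,interpolation=cv2.INTER_CUBIC))
E
```

```text
(no output)
```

View pics/c1.png

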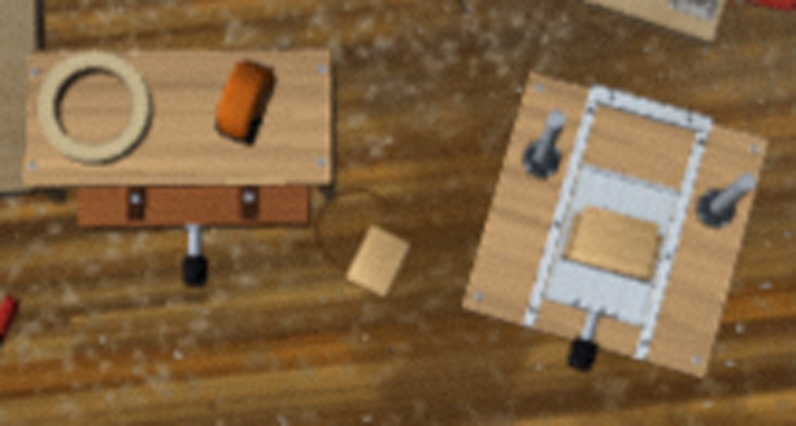

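View pics/c2.png

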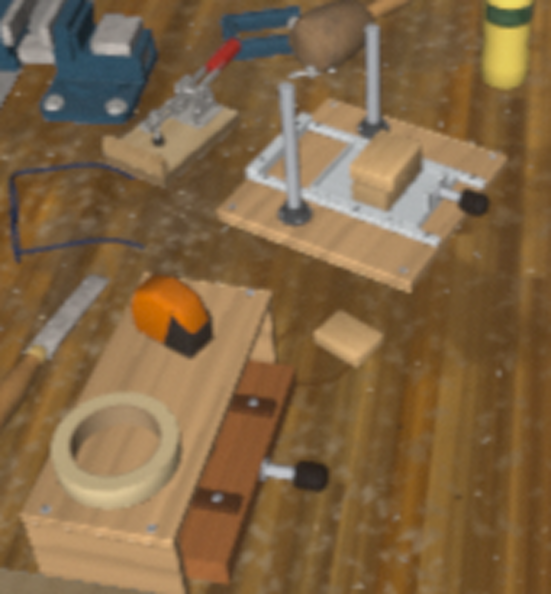

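The crops settle it. The block on the tray, top (335,205) and side about (273,185), measures about 75x55 mm, is stacked on the lower block, and is the larger one, so it is the job's. The loose one, top (272,211) and side (259,246), is about 40-45 mm and is a decoy, so I'll leave it alone. Next I'll compute the poses.

```bash
cat > h.py <<'E'
from rig import arm
import cv2,numpy as np
from scipy.optimize import least_squares
C={n:arm.get_calibration(n) for n in("top","side")}
def proj(n,P):
    T=np.linalg.inv(C[n]["cam_to_world"]);p=np.atleast_2d(P)@T[:3,:3].T+T[:3,3]
    p=p@C[n]["intrinsics"].T;return p[:,:2]/p[:,2:]
def ray(n,uv,z):
    M=C[n]["cam_to_world"];d=M[:3,:3]@np.linalg.solve(C[n]["intrinsics"],[uv[0],uv[1],1]);o=M[:3,3]
    return o+d*(z-o[2])/d[2]
def rz(a):c,s=np.cos(a),np.sin(a);return np.array([[c,-s,0],[s,c,0],[0,0,1]])
def down(yaw): # fingers close along y axis of a frame with this yaw
    return rz(yaw)@np.diag([1,-1,-1.])
def fit(obs,x0,):
    """obs: (view,uv,local xyz) -> x,y,yaw"""
    def r(q):
        return np.concatenate([proj(n,rz(q[2])@np.array(l)+[q[0],q[1],0])[0]-uv for n,uv,l in obs])
    s=least_squares(r,x0,loss="soft_l1");return s.x,r(s.x).reshape(-1,2)
def c1(u,v):return (np.array([u,v])+.5)/3.7-.5+[170,140]
def c2(u,v):return (np.array([u,v])+.5)/2.9-.5+[140,130]
E
cat > m.py <<'E'
from h import *
np.set_printoptions(precision=4,suppress=True)
k=[(.085,.125,.018),(.085,-.125,.018),(-.165,-.125,.018),(-.165,.125,.018),(0,.09,.195),(0,-.09,.165)]
o=[("top",c1(*p),l) for p,l in zip([(530,73),(767,140),(705,375),(463,308),(556,118),(746,181)],k)]
o+=[("side",c2(*p),l) for p,l in zip([(219,213),(333,100),(506,157),(410,283),(288,89),(372,31)],k)]
q,r=fit(o,[.5,-.2,0]);print("press",q);print(r)
for nm,(n,roi,z) in {"pp_t":("top",(210,200,235,225),.015),"tp_t":("top",(318,226,338,245),.042),"pp_s":("side",(235,283,262,305),.015),"tp_s":("side",(294,190,312,208),.042)}.items():
    im=np.load(f"pics/{n}0.npy");m=np.zeros(im.shape[:2],np.uint8);a,b,c,d=roi
    m[b:d,a:c]=(im[b:d,a:c].max(2)<50);k_,l,s,ct=cv2.connectedComponentsWithStats(m);i=1+s[1:,4].argmax()
    print(nm,ct[i],s[i],ray(n,ct[i],z))
# shelf: board top corners z=.104
k=[(.065,.145,.104),(.065,-.145,.104),(-.065,-.145,.104),(-.065,.145,.104)]
o=[("top",c1(*p),l) for p,l in zip([(27,50),(329,49),(331,184),(22,186)],k)]
o+=[("side",c2(*p),k[i]) for p,i in [((270,291),2),((178,541),3),((25,516),0),((146,275),1)]]
q,r=fit(o,[.5,.1,0]);print("shelf",q);print(r)
for p in [(80,226),(308,223)]:print("platen front",ray("top",c1(*p),0))
E
python3 m.py
```

```text
press [ 0.6257 -0.2791 -0.3003]
[[-0.3315  0.0794]
 [ 0.6517  0.0307]
 [ 0.1064  1.3665]
 [-0.6044  0.5324]
 [-0.4775  0.9486]
 [-0.1055  0.6568]
 [-1.6011 -0.6791]
 [-2.0239 -1.0654]
 [ 0.5755 -0.5224]
 [-0.068   0.3835]
 [-0.7859 -0.5232]
 [-0.3456 -0.8637]]
pp_t [222.4884 212.7442] [220 209   6   8  43] [0.5502 0.1531 0.015 ]
tp_t [327.1702 235.4681] [324 232   7   8  47] [ 0.4569 -0.2278  0.042 ]
pp_s [247.4151 293.    ] [243 290  10   8  53] [0.5473 0.1487 0.015 ]
tp_s [302.2941 199.0588] [300 197   7   6  17] [ 0.4576 -0.23    0.042 ]
shelf [0.6822 0.155  0.0018]
[[-0.1496  2.0219]
 [ 0.1799  0.3407]
 [ 0.1313  0.1744]
 [ 0.7776  1.5012]
 [ 0.732  -0.2733]
 [-0.7147  0.4151]
 [-1.3024  0.1185]
 [-1.12   -0.9128]]
platen front [0.6001 0.2732 0.    ]
platen front [0.5984 0.0414 0.    ]
```

```bash
cat >> h.py <<'E'
PR=np.array([.6257,-.2791,-.3003])
def pw(x,y,z):return rz(PR[2])@np.array([x,y,0])+[PR[0],PR[1],z]
E
python3 - <<'E'
from h import *
R=down(PR[2])
p=np.array([.4573,-.2289,.0])
ax=rz(PR[2])[:,0]
T=arm.current_t
arm.move_l([.148,-.607,.36],feed=.3)
arm.move_to(p+[0,0,.36],R)
arm.move_l(p+[0,0,.15],feed=.3); arm.move_l(p+[0,0,.032],feed=.15)
print(T(),arm.current_ee_pos(),arm.current_force())
arm.grip(.02);print(arm.current_width(),arm.current_grasp_force(),T(),arm.current_force())
f0=np.dot(arm.current_force(),ax)
q=np.array(arm.current_ee_pos())
arm.move_l(q+ax*.05,feed=.06)
d=.05;print(T(),arm.current_force()@ax-f0)
while d<.075:
    d+=.002;arm.move_l(q+ax*d,feed=.03);f=arm.current_force()@ax-f0
    print(round(d,4),round(f,2),round(T(),2))
    if f<-10:break
print(T(),arm.current_ee_pos())
np.save("pics/top1.npy",arm.snapshot("top"))
E
```

```text
4.2917 [ 0.45790492 -0.22927967  0.03292792] [-0.71371054  0.64116173 -0.49186844]
0.02503486710856653 29.999909671023488 5.3167 [-0.08646125 -0.55281909 -0.19915704]
6.3 -5.944525912543243
0.052 -7.37 6.55
0.054 -8.84 6.8
0.056 -8.37 7.05
0.058 -8.78 7.3
0.06 -9.19 7.55
0.062 -8.28 7.8
0.064 -8.98 8.05
0.066 -8.6 8.3
0.068 -17.39 8.55
8.55 [ 0.51905165 -0.24762482  0.03180483]
```

```bash
python3 - <<'E'
from h import *
T=arm.current_t
arm.grip(.06)
q=np.array(arm.current_ee_pos());arm.move_l([q[0],q[1],.22],feed=.25)
p=np.array([.5485,.151,0]);R=down(-.005)
arm.move_to(p+[0,0,.2],R);arm.grip(.085)
arm.move_l(p+[0,0,.005],feed=.2)
print(T(),arm.current_ee_pos(),arm.current_force())
arm.grip(.02);print(arm.current_width(),arm.current_grasp_force(),T(),arm.current_force())
q=np.array(arm.current_ee_pos())
arm.move_l(q+[-.142,0,0],feed=.1)
print(T(),arm.current_force(),arm.current_width())
arm.grip(.085);q=np.array(arm.current_ee_pos());arm.move_l([q[0],q[1],.12],feed=.25);arm.move_l([q[0]-.02,q[1]-.22,.35],feed=.4)
for n in("top","side"):
    im=arm.snapshot(n);np.save(f"pics/{n}2.npy",im)
t=np.load("pics/top2.npy")[:,:,::-1];s=np.load("pics/side2.npy")[:,:,::-1]
a=cv2.resize(t[160:285,170:300],None,fx=3,fy=3,interpolation=cv2.INTER_CUBIC)
b=cv2.resize(s[190:315,190:320],None,fx=3,fy=3,interpolation=cv2.INTER_CUBIC)
cv2.imwrite("pics/c3.png",np.hstack([a,b]));print(T())
E
```

```text
13.3917 [0.54909052 0.151117   0.00585887] [-0.55120264 -0.41210804 -0.63207333]
0.025315305176496015 30.0000196415931 14.3417 [0.42824353 0.97440139 0.11385941]
15.9083 [-2.94623826  2.37791894  0.97478985] 0.024920515725734036
18.575
```

View pics/c3.png

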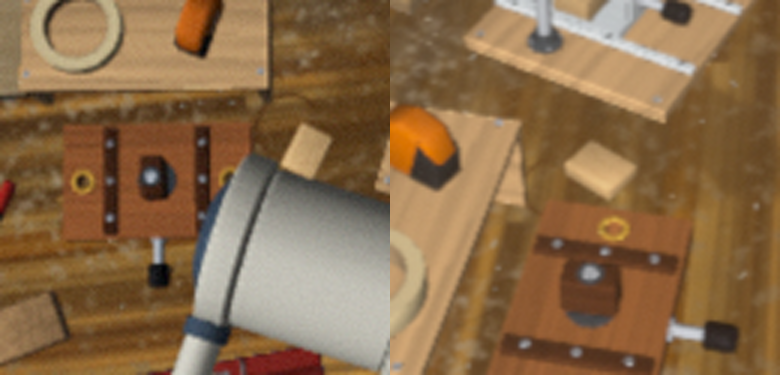

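The platen lies on the open bench, about 130 mm in front of its start position and clear of the shelf. In the left crop the handle is at (151,177), the left bore ring at (82,181) and the pull at (158,272). In the right crop the far bore ring is at (614,230).

```bash
python3 - <<'E'
from h import *
np.set_printoptions(precision=4,suppress=True)
ct=lambda u,v:np.array([(u+.5)/3-.5+170,(v+.5)/3-.5+160])
cs=lambda u,v:np.array([(u-390+.5)/3-.5+190,(v+.5)/3-.5+190])
for nm,uv,z in[("boreL",ct(82,181),.03),("bolt",ct(151.5,176),.075),("pull",ct(158,273),.015),("cornL",ct(65,125),.03),("cornFL",ct(64,241),.03),("cornR",ct(252,123),.03)]:print(nm,ray("top",uv,z))
for nm,uv,z in[("boreR",cs(614,230),.03),("bolt",cs(590,273),.075),("pull",cs(720,337),.015),("cR",cs(549,199),.03),("cFR",cs(691,221),.03)]:print("s",nm,ray("side",uv,z))
for n in("top","side"):
    im=np.load(f"pics/{n}2.npy");h=cv2.cvtColor(im,cv2.COLOR_RGB2HSV);m=cv2.inRange(h,(18,130,110),(35,255,255))
    k,l,s,c=cv2.connectedComponentsWithStats(m)
    for i in range(1,k):
        if s[i,4]>6:print(n,s[i],c[i],ray(n,c[i],.03))
E
```

```text
boreL [0.5234 0.244  0.03  ]
bolt [0.5226 0.1514 0.075 ]
pull [0.4104 0.1537 0.015 ]
cornL [0.5929 0.2654 0.03  ]
cornFL [0.4507 0.2654 0.03  ]
cornR [0.5906 0.0359 0.03  ]
s boreR [0.5198 0.0617 0.03  ]
s bolt [0.5207 0.1505 0.075 ]
s pull [0.4061 0.1509 0.015 ]
s cR [0.5884 0.0359 0.03  ]
s cFR [0.4517 0.0372 0.03  ]
top [280  86   9   5  15] [283.4  88. ] [ 1.0207 -0.0812  0.03  ]
top [247  89   5   5   9] [249.      91.1111] [1.0117 0.0495 0.03  ]
top [251  89  15   5  27] [257.5926  91.3333] [1.01   0.0169 0.03  ]
top [267  88   8   4  14] [270.2143  89.7857] [ 1.0149 -0.0311  0.03  ]
top [229  91   8   5  15] [233.0667  93.4667] [1.0039 0.1101 0.03  ]
top [238  91   7   5  20] [240.8  92.9] [1.0054 0.0807 0.03  ]
top [208  92  20   6  41] [218.      94.8049] [1.     0.1674 0.03  ]
top [180  95  30  19 466] [194.1931 103.985 ] [0.9659 0.2578 0.03  ]
top [268  95   8   4  15] [271.2     96.6667] [ 0.9875 -0.0344  0.03  ]
top [250  97   9   5  15] [253.8667  98.8667] [0.9805 0.0313 0.03  ]
top [259  97   5   4  10] [261.2  98.5] [0.9812 0.0035 0.03  ]
top [218  99  10   6  20] [22
[... 10016 characters left out ...]
0.291  0.03  ]
side [252 338   4   5  10] [253.8 339.8] [0.4957 0.291  0.03  ]
side [222 340   6  10  24] [224.625  343.5833] [0.5612 0.3139 0.03  ]
side [240 343   5   4   9] [241.6667 344.7778] [0.5208 0.3093 0.03  ]
side [257 343   9  18  88] [260.5    350.9205] [0.4736 0.3165 0.03  ]
side [282 351   9  23  79] [285.962  360.5949] [0.4108 0.3293 0.03  ]
side [291 362   5  10  20] [293.4 366.6] [0.3916 0.3406 0.03  ]
side [261 364   3   4   7] [261.8571 365.2857] [0.4627 0.3511 0.03  ]
side [366 368   4   6   9] [367.3333 370.2222] [0.2262 0.3176 0.03  ]
side [291 373   4   8  13] [292.3846 375.7692] [0.3903 0.3627 0.03  ]
side [368 397   3   5   8] [369.    398.375] [0.2201 0.3819 0.03  ]
```

```bash
python3 - <<'E'
from h import *
T=arm.current_t
p=np.array([.5212,.1508,0]);R=down(-.004)
arm.move_to(p+[0,0,.2],R);arm.move_l(p+[0,0,.051],feed=.2)
print(T(),arm.current_ee_pos(),arm.current_force())
arm.grip(.02);print(arm.current_width(),arm.current_grasp_force(),T(),arm.current_force())
arm.move_l(p+[0,0,.30],feed=.15);print(T(),arm.current_force(),arm.current_torque())
arm.move_to(pw(0,0,.30),down(PR[2]));print(T(),arm.current_ee_pos())
arm.move_l(pw(0,0,.271),feed=.1);arm.sleep(.3)
print(T(),arm.current_ee_pos(),arm.current_force(),arm.current_torque(),arm.current_width())
for n in("top","side"):np.save(f"pics/{n}3.npy",arm.snapshot(n))
t=np.load("pics/top3.npy")[:,:,::-1];s=np.load("pics/side3.npy")[:,:,::-1]
a=cv2.resize(t[150:270,285:405],(390,390),interpolation=cv2.INTER_CUBIC)
b=cv2.resize(s[90:210,200:320],(390,390),interpolation=cv2.INTER_CUBIC)
cv2.imwrite("pics/c4.png",np.hstack([a,b]))
E
```

```text
20.6083 [0.52193858 0.15055762 0.0520671 ] [ 0.06899438 -0.66919577  0.34023107]
0.027792817568410275 29.999189972877502 21.5167 [ 0.32973882  0.95308659 -0.86992458]
23.325 [-0.41330219 -0.33132112 -8.74551019] [-0.00162363  0.00907796  0.03768353]
24.95 [ 0.62600641 -0.27771984  0.30015776]
25.6917 [ 0.625895   -0.2792109   0.27154484] [ 0.45721256  0.95133428 -8.7648198 ] [ 0.02151473  0.00951672 -0.01382108] 0.02778229327715517
```

View pics/c4.png

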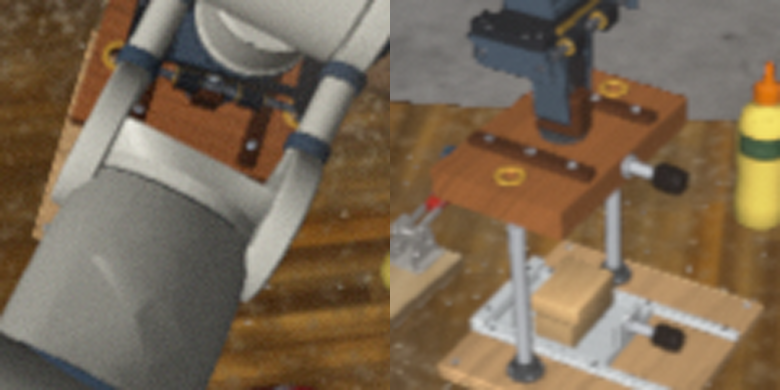

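In the right crop both bore rings are in view, near (511,176) and far (613,87), and both posts show below the platen. The tray is home and the blocks are stacked. Next I'll measure rings against post tops in the same camera.

```bash
cat >> h.py <<'E'
def rings(im,z,cen):
    """bore rings in side picture near predicted places; cen=(x,y,yaw) of platen guess, z of top face"""
    h=cv2.cvtColor(im,cv2.COLOR_RGB2HSV);m=cv2.inRange(h,(18,110,110),(36,255,255));out=[]
    for s in(.09,-.09):
        w=rz(cen[2])@np.array([0,s,0])+[cen[0],cen[1],z];u=proj("side",w)[0].round().astype(int)
        a=np.zeros_like(m);a[u[1]-8:u[1]+9,u[0]-10:u[0]+11]=m[u[1]-8:u[1]+9,u[0]-10:u[0]+11]
        k,l,st,c=cv2.connectedComponentsWithStats(a,connectivity=8);ys,xs=np.nonzero(a)
        x0,x1,y0,y1=xs.min(),xs.max(),ys.min(),ys.max()
        uv=np.array([xs.mean(),ys.mean()]);out.append((uv,(x0,x1,y0,y1),ray("side",uv,z)))
    return out
E
python3 - <<'E'
from h import *
np.set_printoptions(precision=4,suppress=True,linewidth=150)
for r in rings(np.load("pics/side3.npy"),.2495,PR):print(r)
im=np.load("pics/side0.npy").astype(int)
g=im.sum(2)/3;sat=im.max(2)-im.min(2)
for (u,v,zt) in[(239,160,.195),(268,140,.165)]:
    print("sat/grey");
    for y in range(v-4,v+12):print(y,sat[y,u-6:u+8],g[y,u-6:u+8].astype(int))
E
```

```text
(array([236.5172, 143.7586]), (np.int64(232), np.int64(241), np.int64(141), np.int64(146)), array([ 0.655 , -0.1964,  0.2495]))
(array([268.4091, 116.9545]), (np.int64(265), np.int64(272), np.int64(115), np.int64(119)), array([ 0.5954, -0.3654,  0.2495]))
sat/grey
156 [60 58 61 61 60 59 37 19 19 19 29 44 44 27] [ 96  96  95  95  94  98 120 141 141 131 114 102  99 110]
157 [56 55 54 53 50 50 50 53 54 57 56 60 58 55] [ 97 101 103 106 108 107 109 108 105  97  91  82  81  82]
158 [52 53 50 40 28 21 28 40 59 65 61 58 60 60] [ 97 102 105 117 128 133 128 115 103  93  88  81  77  78]
159 [54 52 41 18  1  2  1 10 36 58 59 58 58 63] [ 91  93 106 132 149 152 151 140 114  93  90  86  79  80]
160 [55 53 38 12  4  5  5  2 19 56 60 58 59 61] [ 88  89 104 133 156 159 159 146 119  92  85  82  85  91]
161 [55 53 43 11  5  6  6  2 18 54 59 60 63 64] [ 87  87  89 124 160 170 170 153 117  92  83  82  86  93]
162 [53 52 44 10  5  7  5  2 18 55 61 63 68 71] [ 90  90  87 117 154 169 170 151 119  94  83  80  78  85]
163 [50 50 42 14  4  7  5  3 16 54 60 65 70 75] [ 96  96  96 118 151 170 169 151 119  90  85 
[... 1837 characters left out ...]
51 50] [ 77  70  62  73 118 159 168 154 119  78  72  73  72  75]
146 [36 35 35 26  7  3  5  4  6 40 52 49 52 52] [ 70  63  65  83 123 158 168 156 117  74  72  72  72  73]
147 [33 35 43 37  7  5  6  3  7 40 52 51 50 50] [ 64  66  79  91 124 158 169 155 118  78  74  74  73  76]
148 [36 44 51 38  7  4  5  3  6 40 51 52 52 52] [ 63  75  82  90 122 159 169 155 118  79  74  72  72  73]
149 [44 50 51 37  6  4  6  4  7 37 53 52 52 52] [ 67  76  82  84 121 160 169 155 117  75  75  74  72  73]
150 [49 52 53 38  8  4  6  4  5 39 52 51 53 52] [ 70  74  76  81 120 160 169 154 119  75  72  73  72  76]
151 [51 55 55 41  8  4  7  4  5 37 44 42 52 52] [ 73  73  78  80 120 160 169 154 120  77  81  80  74  76]
```

```bash
python3 - <<'E'
from h import *
np.set_printoptions(precision=4,suppress=True)
a=ray("side",(238.35,159.35),.195);b=ray("side",(267.8,139.05),.165)
d=a-b;print(a,b,(a+b)/2,-np.arctan2(d[0],d[1]),np.hypot(*d[:2]))
# top camera post tops (from side-result sanity) and boundary pixels
im=np.load("pics/top0.npy").astype(int);sat=im.max(2)-im.min(2);g=im.sum(2)//3
for p in(a,b):
    u,v=proj("top",p)[0];print("pred top px",u,v);u=int(round(u));v=int(round(v))
    for y in range(v-5,v+6):print(y,u-6,sat[y,u-6:u+7],g[y,u-6:u+7])
E
```

```text
[ 0.6525 -0.1957  0.195 ] [ 0.599  -0.3679  0.165 ] [ 0.6258 -0.2818  0.18  ] -0.3013123192633322 0.1803273881994432
pred top px 320.2048965053591 172.4000160470634
167 314 [78 79 77 78 80 79 78 78 76 75 73 74 72] [145 145 145 145 139 141 136 138 135 134 135 133 130]
168 314 [77 79 79 79 80 76 77 81 78 79 76 79 75] [141 143 142 143 148 146 138 142 141 137 139 136 136]
169 314 [73 72 76 77 73 54 48 57 77 76 80 81 75] [132 129 134 140 143 146 141 142 144 145 137 140 137]
170 314 [70 72 71 70 34  4 10  7 47 72 81 78 77] [129 129 126 130 142 152 151 143 148 148 141 143 148]
171 314 [72 74 74 60  6 16 20 17 17 60 78 81 76] [130 129 129 133 157 161 164 163 155 146 145 143 145]
172 314 [76 78 74 42  4 17 18 16 16 58 76 76 66] [140 139 134 142 162 166 168 161 152 135 132 135 138]
173 314 [79 81 77 23 12 18 19 17 35 66 74 73 49] [149 149 147 143 160 163 157 149 135 133 129 126 140]
174 314 [82 81 76 13 15 15 17  4 59 74 77 71 34] [150 148 145 142 133 130 117  94 119 132 133 133 163]
175 314 [82 78 49  8 10 11  4 29 68 82 79 71 13] [137 146 140 139 125  93  67  80 128 140 138 142 190]
176 314 
[... 678 characters left out ...]
  8 16 16 10 36 62 73 74 76] [146 146 142 145 150 159 160 154 138 100  83  91  87]
189 366 [71 53 17  9 17 12 16 10 25 65 78 77 72] [135 139 136 146 159 163 160 159 120  85  83  86  86]
190 366 [36  4 10 12 17 14 11 10 35 60 72 72 70] [130 129 137 141 152 150 149 146 101  77  81  75  80]
191 366 [ 7 13 13 15 10  6 20 47 50 58 61 62 64] [124 142 133 127 121 120 121 123  90  66  66  69  73]
192 366 [14 13 12 10  5 35 62 70 54 55 54 57 53] [140 136 125 107  90  95 123 118  81  63  62  65  70]
193 366 [12 10  8  5 46 68 81 62 56 54 56 52 56] [131 119 100  87 102 128 136 112  72  64  59  61  61]
194 366 [13  8  3 43 70 77 78 58 50 54 55 59 53] [114  88  77  98 128 140 141  93  61  65  67  62  61]
```

```bash
cat >> h.py <<'E'
PV=np.array([.6258,-.2818,-.3013]); TALL=np.array([.6525,-.1957]); OFF=.052
def look(tag):
    z=arm.current_ee_pos()[2]-OFF+.03
    im=arm.snapshot("side");np.save(f"pics/side_{tag}.npy",im)
    a,b=[r[2] for r in rings(im,z,PV)];d=a-b
    print("look z",round(z-.03,4),"bore-tall mm",np.round((a[:2]-TALL)*1e3,2),"yaw err",round(-np.arctan2(d[0],d[1])-PV[2],4),"span",round(np.hypot(*d[:2]),4),"t",round(arm.current_t(),2));return a,b
E
python3 - <<'E'
from h import *
q=np.array(arm.current_ee_pos());q[2]=.271
q[:2]+=[-.0025,.0007];q[2]=.203+OFF
arm.move_l(q,feed=.05);arm.sleep(.2)
a,b=look("a");e=TALL-a[:2];q[:2]+=e
arm.move_l(q,feed=.03);arm.sleep(.3)
a,b=look("b");q[:2]+=.5*(TALL-a[:2])
f0=np.mean([arm.current_force()[2] for _ in range(5)])
while q[2]-OFF>.186:
    q[2]-=.0015;arm.move_l(q,feed=.02);f=arm.current_force()
    print(round(q[2]-OFF,4),np.round(f-[0,0,f0],1),np.round(arm.current_torque(),2))
    if f[2]-f0>4:break
a,b=look("c");print(q,arm.current_ee_pos(),f0)
E
```

```text
look z 0.2033 bore-tall mm [-2.03 -0.12] yaw err -0.0094 span 0.1787 t 26.52
look z 0.203 bore-tall mm [-1.56 -0.36] yaw err 0.0071 span 0.179 t 27.12
0.2015 [-0.5 -0.2 -0.1] [-0.02  0.03 -0.01]
0.2 [-0.2 -0.7  0.9] [ 0.07 -0.01 -0.06]
0.1985 [-0.6  0.2  0.2] [0.08 0.05 0.06]
0.197 [0.6 0.2 0.7] [-0.01  0.02 -0.02]
0.1955 [-0.3  0.   0.8] [0.05 0.05 0.03]
0.194 [-0.7  0.5  1.3] [-0.01 -0.01  0.  ]
0.1925 [-0.5 -2.5 10.4] [ 0.23  0.   -0.  ]
look z 0.1933 bore-tall mm [-0.71  1.79] yaw err 0.0117 span 0.1795 t 28.92
[ 0.62608909 -0.27815345  0.2445    ] [ 0.62640731 -0.27849265  0.24520677] -8.195594597523698
```

```bash
python3 - <<'E'
from h import *
q=np.array([.62608909,-.27815345,.197+OFF]);f0=-8.4
arm.move_l(q,feed=.03);arm.sleep(.25);a,b=look("d");e=TALL-a[:2]
q[:2]+=e;arm.move_l(q,feed=.03);arm.sleep(.25);a,b=look("e");q[:2]+=.7*(TALL-a[:2]);c=q[:2].copy()
offs=[(0,0)]+[(r*np.cos(t),r*np.sin(t)) for r,n in((.0011,6),(.0021,10)) for t in 2*np.pi*np.arange(n)/n]
zc=.1935;ok=False
for o in offs:
    q[:2]=c+o;q[2]=zc+OFF+.0015 if o==(0,0) else q[2];arm.move_l(q,feed=.03)
    f=arm.current_force()[2]-f0
    while f<6 and q[2]-OFF>.186:
        q[2]-=.0015;arm.move_l(q,feed=.03);f=arm.current_force()[2]-f0
    print(np.round(np.array(o)*1e3,1),round(q[2]-OFF,4),round(f,1),round(arm.current_t(),2))
    if q[2]-OFF<=.1865:ok=True;break
    if arm.current_t()>42:break
    if f>12:q[2]+=.001
a,b=look("f");print(ok,q,arm.current_force(),arm.current_ee_pos())
E
```

```text
look z 0.1967 bore-tall mm [ 6.23 -0.41] yaw err -0.0629 span 0.1806 t 29.52
look z 0.197 bore-tall mm [-0.89  0.06] yaw err -0.0579 span 0.1799 t 30.18
[0. 0.] 0.192 13.5 30.93
[1.1 0. ] 0.193 9.8 31.18
[0.6 1. ] 0.193 10.3 31.43
[-0.5  1. ] 0.193 10.1 31.68
[-1.1  0. ] 0.193 8.8 31.93
[-0.6 -1. ] 0.193 7.7 32.17
[ 0.6 -1. ] 0.193 8.5 32.42
[2.1 0. ] 0.193 9.7 32.67
[1.7 1.2] 0.193 11.5 32.92
[0.6 2. ] 0.193 10.0 33.17
[-0.6  2. ] 0.193 9.6 33.42
[-1.7  1.2] 0.193 8.6 33.67
[-2.1  0. ] 0.193 8.5 33.92
[-1.7 -1.2] 0.193 6.7 34.17
[-0.6 -2. ] 0.193 7.9 34.42
[ 0.6 -2. ] 0.193 8.0 34.67
[ 1.7 -1.2] 0.193 9.3 34.92
look z 0.1932 bore-tall mm [-2.81 -2.23] yaw err -0.0245 span 0.1783 t 34.98
False [ 0.62217582 -0.27902248  0.245     ] [-1.91676889 -4.96010608  0.96642328] [ 0.62199137 -0.27978196  0.24521067]
```

```bash
python3 - <<'E'
import cv2,numpy as np
P=[cv2.resize(np.load(f"pics/side_{k}.npy")[105:185,205:285,::-1],(400,400),interpolation=cv2.INTER_CUBIC) for k in "ef"]
cv2.imwrite("pics/c5.png",np.hstack(P))
E
```

```text
(no output)
```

View pics/c5.png

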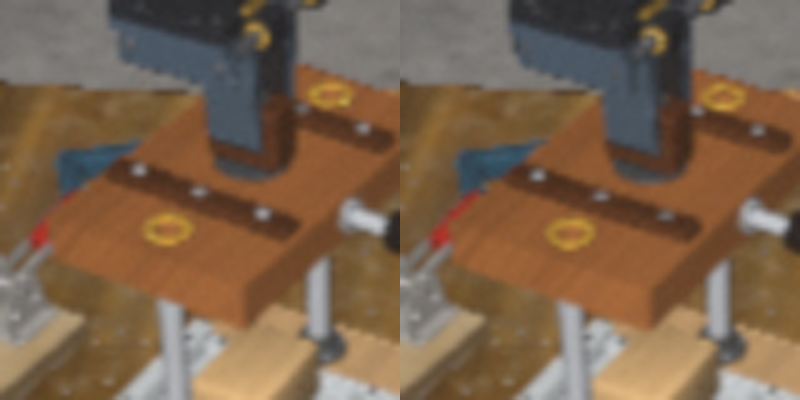

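In both crops the near ring, at (167,229) and (570,233), sits almost over the post. The contact height shows that the platen rides about 1.5 mm higher than I assumed, which biases the ray by about 2 mm in y. I'll correct that, and lift between tries because dragging turns the platen.

```bash
sed -i 's/OFF=.052/OFF=.0505/' h.py; python3 - <<'E'
from h import *
q=np.array(arm.current_ee_pos());f0=-8.4
q[2]=.198+OFF;arm.move_l(q,feed=.03);arm.sleep(.2);a,b=look("g");q[:2]+=TALL-a[:2]
arm.move_l(q,feed=.015);arm.sleep(.2);a,b=look("h");ok=False
# offsets (press-ish): try measured, then towards -y, +x ...
for o in[(0,0),(0,-.0012),(.0012,0),(-.0012,0),(0,.0012),(.001,-.0018),(-.001,-.0018)]:
    q[:2]+=TALL-a[:2]+np.array(o);arm.move_l(q,feed=.02)
    while q[2]-OFF>.1885:
        q[2]-=.0015;arm.move_l(q,feed=.03);f=arm.current_force();F=f[2]-f0
        if F>5:break
    print(np.round(np.array(o)*1e3,1),round(q[2]-OFF,4),np.round(f,1),round(F,1))
    if F<5:ok=True;break
    if arm.current_t()>46:break
    q[:2]-=o
    q[2]=.198+OFF;arm.move_l(q,feed=.04);arm.sleep(.1);a,b=look("i")
a,b=look("j");print(ok,q,arm.current_force(),arm.current_ee_pos())
E
```

```text
look z 0.1976 bore-tall mm [ 3.08 -1.  ] yaw err -0.0836 span 0.178 t 35.49
look z 0.198 bore-tall mm [-0.86  0.91] yaw err -0.0758 span 0.181 t 36.11
[0. 0.] 0.1875 [-0.1  0.4 -8. ] 0.4
look z 0.1874 bore-tall mm [ 0.29 -1.47] yaw err -0.0801 span 0.1795 t 38.16
True [ 0.61977414 -0.27969282  0.238     ] [ 0.17128217  0.2634564  -7.93150943] [ 0.61974862 -0.27971558  0.23799607]
```

```bash
cat >> h.py <<'E'
SHORT=np.array([.5990,-.3679])
E
python3 - <<'E'
from h import *
q=np.array([.61977,-.27970,.1875+OFF])
def step(feed=.02):
    arm.move_l(q,feed=feed);f=arm.current_force();print(np.round(q[:2]*1e3,1),round(q[2]-OFF,4),np.round(f,1),round(arm.current_t(),2));return f
q[2]=.180+OFF;f=step()
for i in range(3):
    q[:2]+=np.array([.0067,-.0024])/3;f=step()
    if np.hypot(f[0],f[1])>15:break
q[2]=.171+OFF;f=step();arm.sleep(.2)
a,b=look("k");print("right bore-short",np.round((b[:2]-SHORT)*1e3,2))
E
```

```text
[ 619.8 -279.7] 0.18 [-0.4 -0.2 -7.7] 38.68
[ 622.  -280.5] 0.18 [-0.1  0.1 -7.5] 38.95
[ 624.2 -281.3] 0.18 [-0.9 -0.3 -7.1] 39.22
[ 626.5 -282.1] 0.18 [-0.1 -0.  -8.5] 39.48
[ 626.5 -282.1] 0.171 [ 0.9  0.1 -8.3] 40.08
look z 0.1712 bore-tall mm [-0.67  0.2 ] yaw err 0.0095 span 0.1784 t 40.33
right bore-short [1.51 1.55]
```

```bash
python3 - <<'E'
from h import *
q0=np.array([.6265,-.2821,.168+OFF]);f0=-8.2;ax=rz(PV[2])[:,0];ok=False
for s in(-.0007,-.0014,0,.0007,-.0021,.0014,.0021):
    q=q0+ax*s;q[2]=.168+OFF;arm.move_l(q,feed=.03);arm.sleep(.1)
    while q[2]-OFF>.157:
        q[2]-=.0015;arm.move_l(q,feed=.03);f=arm.current_force();F=f[2]-f0
        if F>5:break
    print(s,round(q[2]-OFF,4),np.round(f,1),round(F,1),round(arm.current_t(),2))
    if F<5:ok=True;break
    if arm.current_t()>52:break
a,b=look("l");print("right bore-short",np.round((b[:2]-SHORT)*1e3,2),ok,q)
E
```

```text
-0.0007 0.156 [-0.4  0.1 -8.3] -0.1 42.68
look z 0.1558 bore-tall mm [-3.1   3.57] yaw err 0.0217 span 0.1873 t 42.73
right bore-short [-1.3  -4.27] True [ 0.62583153 -0.28189227  0.2065    ]
```

```bash
python3 - <<'E'
from h import *
q=np.array([.62583,-.28189,.156+OFF]);f0=-8.2;ok=False
while True:
    z=q[2]-OFF;q[2]-=.005 if z>.0765 else .001
    arm.move_l(q,feed=.05 if z>.0765 else .02);f=arm.current_force();F=f[2]-f0
    print(round(q[2]-OFF,4),np.round(f,1),round(arm.current_t(),2))
    if z>.0765 and (F>5 or np.hypot(f[0],f[1])>10):break
    if z<=.0765 and F>6.5:ok=True;break
    if q[2]-OFF<.0665:break
print(ok)
np.save("pics/side_m.npy",arm.snapshot("side"))
cv2.imwrite("pics/c6.png",cv2.resize(np.load("pics/side_m.npy")[110:230,190:330,::-1],(700,600),interpolation=cv2.INTER_CUBIC))
E
```

```text
0.151 [ 0.2  0.6 -8.1] 42.98
0.146 [ 0.1  0.6 -7.6] 43.23
0.141 [ 0.3  0.  -7.6] 43.48
0.136 [ 0.  -0.  -7.8] 43.73
0.131 [ 0.3 -0.1 -7.8] 43.98
0.126 [ 0.7  0.3 -8.6] 44.23
0.121 [-0.6  0.  -8.5] 44.48
0.116 [-0.   0.5 -7.9] 44.73
0.111 [ 0.2  0.1 -7.9] 44.98
0.106 [-0.3  0.5 -7.5] 45.23
0.101 [ 0.  -0.3 -7.8] 45.48
0.096 [-0.2  0.4 -8.4] 45.73
0.091 [-0.  -0.5 -7.9] 45.98
0.086 [-0.2  0.4 -7.8] 46.23
0.081 [-0.8 -0.5 -7.7] 46.48
0.076 [-0.8 -0.5 -7.9] 46.73
0.075 [-0.1  0.1 -8.6] 46.98
0.074 [ 0.7 -0.1 -8.3] 47.23
0.073 [-0.3 -0.  -6.7] 47.48
0.072 [ 0.4 -0.4 -9. ] 47.73
0.071 [ 0.2 -0.3 -8.3] 47.98
0.07 [ 0.3  1.  -0.3] 48.23
True
```

View pics/c6.png

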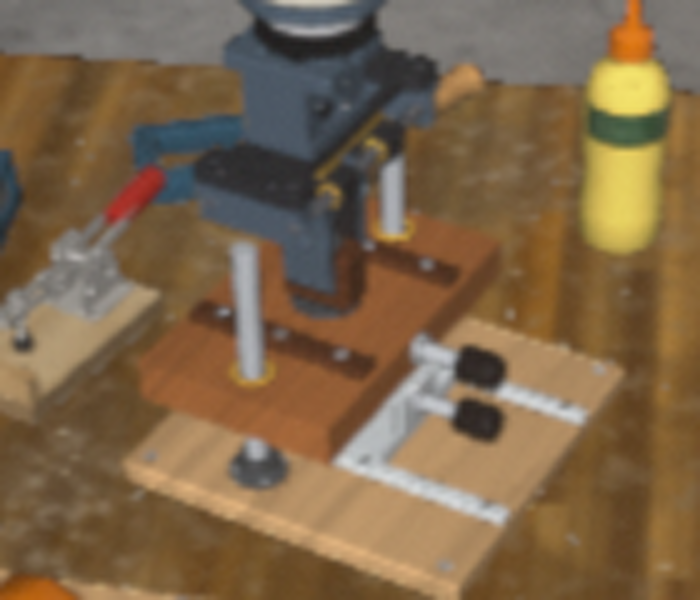

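The platen sits on both posts (rings at (252,372) and (393,230)), resting level on the blocks with the wrist unloaded. Now I'll release and retreat.

```bash
python3 - <<'E'
from h import *
arm.grip(.055);q=np.array(arm.current_ee_pos());q[2]+=.03;arm.move_l(q,feed=.06);q[2]=.33;arm.move_l(q,feed=.2)
arm.move_l([.42,-.1,.36],feed=.25);arm.sleep(.5)
t=arm.snapshot("top");s=arm.snapshot("side")
a,b=[r[2] for r in rings(s,.100,PV)];d=a-b;print((a+b)/2-np.r_[PV[:2],.1],-np.arctan2(d[0],d[1])-PV[2])
cv2.imwrite("pics/c7.png",np.hstack([cv2.resize(i,(390,390),interpolation=cv2.INTER_CUBIC)[:,:,::-1] for i in(t[150:270,285:405],s[110:230,190:310])]));print(arm.current_t(),arm.current_width())
E
```

```text
[-4.20181419e-03  2.09273105e-03 -2.77555756e-17] -0.008843851394265079
52.4417 0.055075500633372014
```

View pics/c7.png

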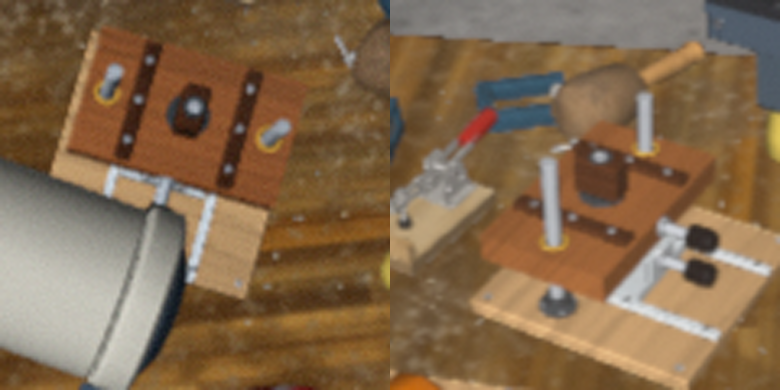

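The platen is on both posts, level and released. I'll check the tray's position numerically from the tray pull's pixel, about (296,193) in the side view, then hand in.

```bash
python3 - <<'E'
from h import *
s=arm.snapshot("side")
w=lambda x:rz(PV[2])@np.array([x,0,.042])+[PV[0],PV[1],0]
u=proj("side",w(-.115))[0].round().astype(int)
m=np.zeros(s.shape[:2],np.uint8);sl=np.s_[u[1]-5:u[1]+7,u[0]-9:u[0]+10];m[sl]=s[sl].max(2)<55
ys,xs=np.nonzero(m);p=ray("side",(xs.mean(),ys.mean()),.042)
l=rz(-PV[2])@(p-[PV[0],PV[1],0]);print(u,xs.mean(),ys.mean(),len(xs),"pull in press",l)
if abs(l[0]+.115)<.005: arm.sign_off();print("signed",arm.current_t())
E
```

```text
[285 193] 284.6470588235294 192.8235294117647 17 pull in press [-0.11124191 -0.0013345   0.042     ]
the job is handed in; nothing more can be done
the job is handed in; nothing more can be done
```

The job is handed in, but the run ended before printing a verdict: the tray reached its back stop, the platen rests on the blocks over both posts with the gripper clear of it, the blocks looked square in the last view before the platen covered them, and the arm touched none of the other things.

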